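Gauge the seam of a sloping equipment case

ROBOT

A 6-joint arm with a two-finger parallel gripper is mounted at the origin on the work surface. World frame = base frame: x ahead of the robot, y to its left, z up, the work surface at z = 0. Lengths are in mm, angles in rad, forces in N, time in s.
With the tool pointing down it reaches from about 350 to 775 mm from the base axis. Payload 7.3 kg.
Tool frame: the origin (TCP) lies midway between the tips of the shut fingers; the grasp point (between the pads) lies 19 mm behind it; z points along the fingers, y is the line along which they close (so a half turn about z gives the same grasp; the last joint's range is limited). The gripper opens to 92 mm and grips with 3 to 60 N. Pads are 19 mm wide; open, the fingers measure 130 mm over their backs; the gripper's body (75 mm by 190 mm) begins 47 mm behind the grasp point.
Start: joints at [1.166, 0.342, 1.524, -0, 1.275, -0.146], TCP at [134.343, 507.54, 226.741] pointing down, gripper open.
Joint ranges: [-2.53, 2.53], [-0.77, 2.02], [0.04, 2.7], [-1, 4.14], [0.28, 2.66], [-3.11, 3.11]. Speed limits (rad/s): [2.57, 2.57, 3.14, 3.14, 3.14, 3.14].

INTERFACE

Orientations are given as [roll, pitch, yaw] about the fixed x, y, z axes, in that order (R = Rz(yaw) Ry(pitch) Rx(roll)).
In Python, from plant import bot gives the robot as it stands.
- The arm moves only by the tool servo_tool, never from a script. Its argument "deltas" is a list of rows, each a list of 2 entries, a list of its own where there are three numbers: the shift along the tool's x, y, z in m, then the turn, a rotation vector about the tool's x, y, z in degrees. A call has 1 to 20 rows; each row shifts and turns the commanded pose from where the row before left it, along the tool's axes as they then stand; what a row does not reach is not made up. A row lasts 1/8 s, in which the tool goes at most 62.5 mm and 10.7 degrees, less where a joint would pass 70% of its speed; a pose out of reach is approached as far as the arm can. A call with a gripper value outside its range is refused whole. "fingers" is the opening, from 0 (shut) to 1 (fully open), set as the call begins (left out, the last holds). The fingers move at their own pace and stop on an object; the grip force is fixed at half the most. Time passes only in rows, so rows that do not move let the fingers close. It gives the time, the measured TCP pose, the force, the opening and the grip force at its end, in the units of the state.
- bot.get_obs(): the state, without advancing time (a new reading comes with each control period).
- bot.capture(name): name is "scene" or "top" or "wrist"; returns the picture (420x560x3 uint8, red, green, blue); there is no depth.
- bot.camera_model(name): a dict with "mtx" (3x3 intrinsics, pixels), "xyz" and "rotation" of the camera in the world. Camera axes: x right, y down, z forward; pixel columns grow to the right and rows downward; lengths in mm; the calibration is good to about 2 mm. A picture is of the moment at which its call begins: read the wrist's pose just before it. camera_model takes no time and is no camera call; for the wrist camera it gives the pose at the moment of the call.
- bot.close_job(): hands the job in; it is judged then, once.
The state is a dict: "time": time; "joint_positions": joint angles; "dq": joint speeds; "tau": joint torques, N m; "tool_pos": TCP position; "tcp_rot": TCP orientation; "contact_force": force on the tool from outside, world axes, zero at the start; "moment": the same for the moment, N m; "grip_width": finger opening in mm; "finger_force": force on a finger pad.
Only numpy, scipy, OpenCV 4.12 (cv2) and the standard library are available. Lean on these libraries where they do the work, as an engineer would, in place of code of your own. Each camera call takes 0.05 s, during which the arm holds its last target. There are 200 camera calls.

TASK

Take the gauge stylus out of its stand and run its tip along the whole seam in the sloping face of the equipment case, from the wide end to the closed narrow end, slowly (about 3 cm a second), with the tip kept down on or just above the seam's floor and the stylus square to the sloping face. Then put the stylus back in its stand with its collar resting on top, let it go, and after that press the recorder's button fully down and release it to log the check. Leave the other things on the bench where they are.

Things in the scene. Friction and masses are not known exactly. Their poses are not given: they have to be found in the camera images.
- stylus: Gauge stylus, 150 mm, 0.1-0.2 kg, round. Origin = its rounded tip; z runs up its axis. From the tip: steel nose 8 mm in diameter to z = 36, cone to 50, barrel 24 mm in diameter to 75, flat collar 40 mm in diameter z = 75-81, black grip 24 mm in diameter z = 81-150. Starts upright in its stand, tip 15 mm above the table, collar on the stand; grip the black part from above, any yaw.
- stand_hole0 (a point): Centre of the hole's mouth in the top of the stylus stand: fixed grey block 75 x 75 mm, 90 mm high, with one vertical through hole 30 mm in diameter, rim chamfered 3 mm. The stylus is home when it stands in it with the collar resting on the top face.
- panel: Aluminium face of an equipment case fixed on a steel stand, sloping 35 degrees, facing up and away from the robot. Origin: on the seam's floor, mid width, mid length. x runs up the slope (to the robot), y along the seam (robot's right), z out of the face. Face 160 (x) by 250 mm (y) at z = +18 mm; top edge 156 mm above the table; knobs and screw heads up to 6 mm proud.
- seam_start (a point): Start point, on the dark floor of the seam's wide end (panel x 0, y +92, z 0 mm); axes as the panel's. The seam is one straight channel 18 mm deep along the panel's y, floor at z = 0: wide end 36 mm wide from y = +108 to +80, narrowing from y = +80 to +55, then 15 mm wide down to y = -100. Both ends are closed by walls up to the face.
- seam_end (a point): End point, on the seam's floor at its closed narrow end, 9 mm short of the end wall (panel x 0, y -91, z 0 mm); axes as the panel's.
- log_button_top (a point): Centre of the top of the recorder's round grey push button (when up), 34 mm in diameter, on top of the recorder: fixed grey box 130 x 105 mm, 50 mm high, with a dark screen beside the button. The button moves straight down.
- log_button (a joint): Travel of the recorder's button: 0 up, 0.008 m fully down (spring, about 5 N when fully down); it springs back when let go.
- screwdriver: Bystander: black-handled screwdriver lying beyond the case, about 180 mm long; origin at the middle of its underside or near its middle.
- phone: Bystander: black phone lying flat, 75 x 155 x 9 mm; origin at the middle of its underside or near its middle.
- tape_roll: Bystander: black tape roll lying flat, 90 mm across, 24 mm high; origin at the middle of its underside or near its middle.
- jar: Bystander: closed jar, 60 mm across, 75 mm high; origin at the middle of its underside or near its middle.
- pliers: Bystander: blue-handled pliers lying at the robot's right, about 155 mm long, 16 mm high; origin at the middle of its underside or near its middle.

How it is judged:
By the outcome, as a careful person would: the job done as asked, in the order asked, and still so for the second after the job is handed in, with the robot touching nothing.
It also fails if it takes over 72 s, if anything falls off the work surface, if the arm or the gripper's body presses on something with over 40 N, if the wrist force passes 120 N, or if a joint passes its speed limit or range.

## Working session

There is one attempt and no reset: what is moved stays moved. The work goes in short steps, Python scripts to look and compute and a tool call to move; the robot and the scene stay as the last step left them, time stands still between calls to the robot, and variables do not carry over. Pictures are saved under pics/ and viewed, at most 10 in all, crops included, and the job is handed in when it is done.

Besides the shell and the picture viewer there is one more tool, called after "Request:" in YAML: its name, and indented under it one key for each argument. servo_tool: Moves the arm, as the interface text tells. Its arguments: {"type":"object","properties":{"deltas":{"type":"array"},"fingers":{"type":"number"}},"required":["deltas"]}

```bash
mkdir -p pics; ls; python3 - <<'E'
from plant import bot
import cv2,json
o=bot.get_obs();print(o)
for n in("scene","top"):
    cv2.imwrite(f"pics/{n}0.png",bot.capture(n)[:,:,::-1]);m=bot.camera_model(n);print(n,m)
E
```

```text
pics
{'time': 0.0, 'joint_positions': array([ 1.16600889e+00,  3.42723392e-01,  1.52503089e+00, -3.34408128e-05,
        1.27540569e+00, -1.45990913e-01]), 'dq': array([-0.00186038,  0.0016726 ,  0.00067696, -0.00096739, -0.00055991,
       -0.00052898]), 'tau': array([ 6.70434438e-04, -4.31253290e+01, -2.44218296e+01,  7.17838830e-02,
        5.60220599e-02, -1.10181243e-04]), 'tool_pos': array([134.17412326, 507.13295321, 226.03978051]), 'tcp_rot': array([-3.14003735e+00, -1.96366331e-04,  2.88280573e+00]), 'contact_force': array([ 0.35473027, -0.27694674, -1.12924951]), 'moment': array([ 0.01264921, -0.01786406, -0.01156823]), 'finger_force': 0.0, 'grip_width': 91.84514810825866}
scene {'mtx': array([[466.07072541,   0.        , 283.57210809],
       [  0.        , 466.07072541, 209.47451627],
       [  0.        ,   0.        ,   1.        ]]), 'xyz': array([1110.33817096, -945.92650123,  823.3805119 ]), 'rotation': array([-2.16664714, -0.01024017,  0.53738527])}
top {'mtx': array([[545.40952674,   0.        , 268.25803105],
       [  0.        , 545.40952674, 203.33347985],
       [  0.        ,   0.        ,   1.        ]]), 'xyz': array([ 450.7235492 ,    5.04070387, 1937.62605775]), 'rotation': array([-3.08072705, -0.00685552, -1.57006535])}
```

View pics/scene0.png

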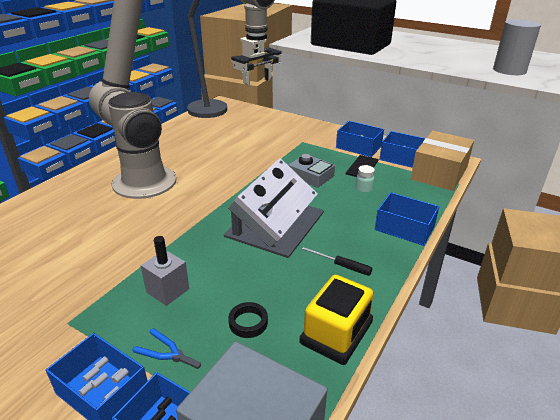

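View pics/top0.png

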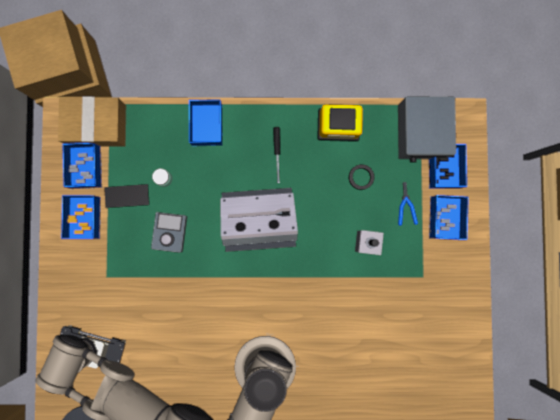

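The scene view shows the stand at about (165,275) and the case at about (275,205). The top view shows the stylus at (373,243), the case at (258,218) with the seam from about (228,216) to (290,212), and the button at (166,240). I'll work out coarse positions from these.

```bash
cat > h.py <<'E'
import numpy as np, cv2
from scipy.spatial.transform import Rotation as R
from plant import bot
def rot(r): return R.from_euler('xyz',r).as_matrix()
def cam(n):
    m=bot.camera_model(n); r=np.array(m['rotation']); 
    return m['mtx'],np.array(m['xyz']),(r if r.shape==(3,3) else rot(r))
def ray(c,uv):
    K,p,Rm=c; return p,Rm@np.linalg.inv(K)@np.array([uv[0],uv[1],1.])
def hit(c,uv,z):
    p,d=ray(c,uv); return p+d*(z-p[2])/d[2]
def proj(c,X):
    K,p,Rm=c; q=(np.atleast_2d(X)-p)@Rm@K.T; return q[:,:2]/q[:,2:]
def snap(name,f):
    c=cam(name); im=bot.capture(name)[:,:,::-1].copy(); cv2.imwrite(f"pics/{f}.png",im); np.savez(f"pics/{f}.npz",K=c[0],p=c[1],R=c[2]); return c,im
def load(f):
    d=np.load(f"pics/{f}.npz"); return d['K'],d['p'],d['R']
E
python3 - <<'E'
from h import *
np.set_printoptions(precision=1,suppress=True)
c=cam('top')
for n,uv,z in[("styl",(373,243),155),("button",(166,240),58),("panelc",(258,216),100),("standtop",(370.5,243),90),("seam R",(290,212),100),("seam L",(228,216),100),("tapecheck",(361,177),24)]: print(n,hit(c,uv,z))
c=cam('scene');print(proj(c,hit(cam('top'),(361,177),12)))
w=bot.camera_model('wrist');o=bot.get_obs();print(w)
Rt=rot(o['tcp_rot']);print('cam in tool',Rt.T@(np.array(w['xyz'])-o['tool_pos']));print(Rt.T@cam('wrist')[2])
E
```

```text
styl [ 430.  -349.1  155. ]
button [438.7 343.3  58. ]
panelc [519.9  27.1 100. ]
standtop [ 429.3 -353.6   90. ]
seam R [533.5 -80.8 100. ]
seam L [519.8 128.1 100. ]
tapecheck [ 660.9 -335.3   24. ]
[[248.2 317.1]]
{'mtx': array([[375.3,   0. , 278.1],
       [  0. , 375.3, 207.8],
       [  0. ,   0. ,   1. ]]), 'xyz': array([ 53.3, 528.8, 383.8]), 'rotation': array([2.8, 0. , 1.3])}
cam in tool [  83.8    0.  -157.7]
[[-0.  -1.  -0.3]
 [ 1.  -0.  -0. ]
 [ 0.  -0.3  1. ]]
```

Request:
servo_tool:
  deltas:
    - [[0,0,0],[0,0,-7.4]]
    - [[0,0,0],[0,0,-7.4]]
    - [[-0.037,-0.0205,-0.003],[0,0,0]]
    - [[-0.037,-0.0205,-0.003],[0,0,0]]
    - [[-0.037,-0.0205,-0.003],[0,0,0]]
    - [[-0.037,-0.0205,-0.003],[0,0,0]]
    - [[-0.037,-0.0205,-0.003],[0,0,0]]
    - [[-0.037,-0.0205,-0.003],[0,0,0]]
    - [[-0.037,-0.0205,-0.003],[0,0,0]]
    - [[-0.037,-0.0205,-0.003],[0,0,0]]
    - [[0,0,0],[0,0,0]]

```text
time: 1.48
tool_pos: [432.3, 341.8, 250.1]
tcp_rot: [-3.141, -0.0, 3.137]
contact_force: [-1.5, -0.7, -0.5]
grip_width: 91.6
finger_force: 0.0
```

```bash
python3 -c "
from h import *
snap('wrist','rec')"
```

Request:
servo_tool:
  deltas:
    - [[-0.011,-0.045,-0.005],[0,0,0]]
    - [[-0.011,-0.045,-0.005],[0,0,0]]
    - [[-0.011,-0.045,-0.005],[0,0,0]]
    - [[-0.011,-0.045,-0.005],[0,0,0]]
    - [[-0.011,-0.045,-0.005],[0,0,0]]
    - [[-0.011,-0.045,-0.005],[0,0,0]]
    - [[-0.011,-0.045,-0.005],[0,0,0]]
    - [[0,0,0],[0,0,0]]
    - [[0,0,0],[0,0,0]]

```text
time: 2.65
tool_pos: [506.5, 29.6, 285.4]
tcp_rot: [3.141, -0.001, -3.141]
contact_force: [-0.4, 0.1, 0.4]
grip_width: 92.0
finger_force: 0.0
```

```bash
python3 -c "
from h import *
snap('wrist','pan');print(bot.get_obs()['tool_pos'])"
```

```text
[506.49721874  29.83950396 285.50108029]
```

Request:
servo_tool:
  deltas:
    - [[0.0095,-0.042,-0.001],[0,0,0]]
    - [[0.0095,-0.042,-0.001],[0,0,0]]
    - [[0.0095,-0.042,-0.001],[0,0,0]]
    - [[0.0095,-0.042,-0.001],[0,0,0]]
    - [[0.0095,-0.042,-0.001],[0,0,0]]
    - [[0.0095,-0.042,-0.001],[0,0,0]]
    - [[0.0095,-0.042,-0.001],[0,0,0]]
    - [[0.0095,-0.042,-0.001],[0,0,0]]
    - [[0.0095,-0.042,-0.001],[0,0,0]]
    - [[0,0,0],[0,0,0]]
    - [[0,0,0],[0,0,0]]

```text
time: 4.08
tool_pos: [422.0, -348.0, 294.4]
tcp_rot: [3.14, -0.0, -3.141]
contact_force: [0.4, 1.3, 0.3]
grip_width: 92.2
finger_force: 0.0
```

```bash
python3 -c "
from h import *
snap('wrist','sty');print(bot.get_obs()['tool_pos'])
a=[cv2.imread('pics/%s.png'%n) for n in('rec','sty')]
cv2.imwrite('pics/m1.png',cv2.resize(np.hstack(a)[:,:,:],(800,300),interpolation=cv2.INTER_AREA))"
```

```text
[ 422.10981543 -347.88771933  294.62811858]
```

View pics/pan.png

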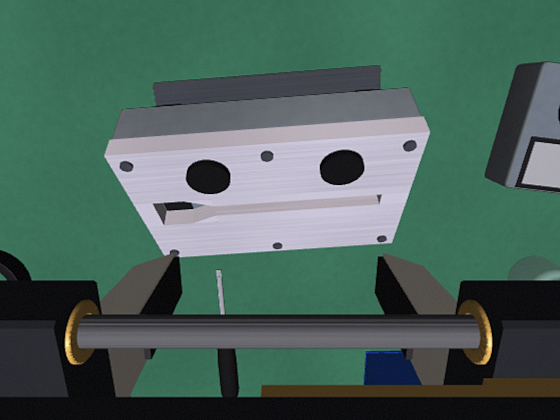

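View pics/m1.png

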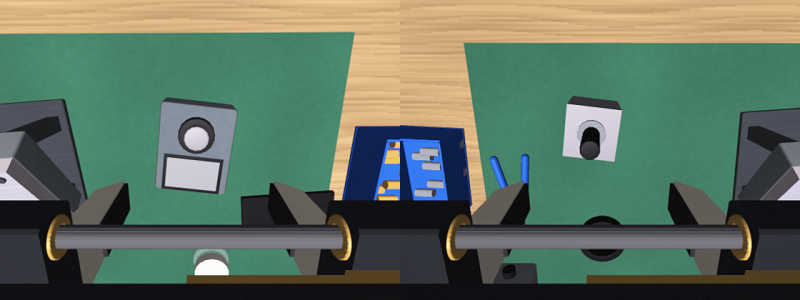

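The panel view has face corners near (106,155), (428,131), (393,243) and (165,257), and the seam's mouth runs from (153,204) on the wide end to (381,197). In the montage the button is near (196,134) and the stylus top near (590,150). I'll enlarge these for precision.

```bash
python3 -c "
from h import *
r=lambda n,x0,y0,w,h,k:cv2.resize(cv2.imread('pics/%s.png'%n)[y0:y0+h,x0:x0+w],None,fx=k,fy=k,interpolation=cv2.INTER_CUBIC)
cv2.imwrite('pics/c1.png',r('pan',100,110,340,160,2.35)) 
a=r('rec',210,130,130,150,3);b=r('sty',220,120,100,112.5.__int__(),4)
m=np.zeros((450,790,3),np.uint8);m[:450,:390]=a;m[:448,390:790]=b;cv2.imwrite('pics/c2.png',m)"
```

```text
(no output)
```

View pics/c1.png

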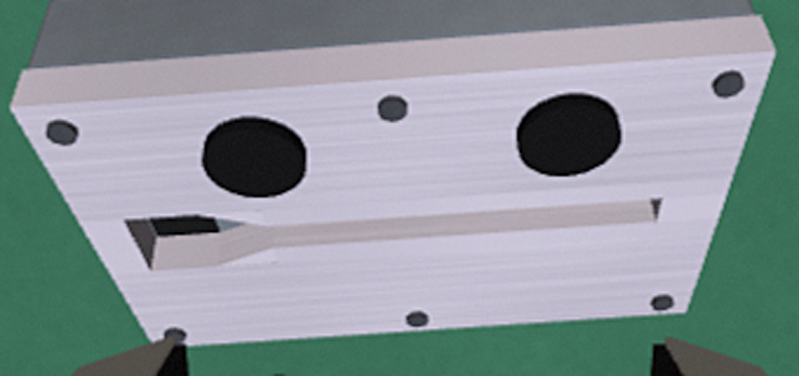

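View pics/c2.png

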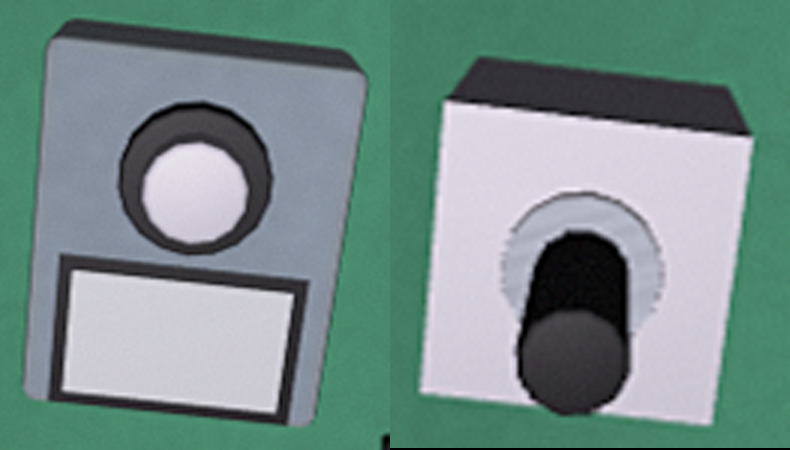

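The crops show the face corners at c1 (12,106), (775,50), (686,313) and (154,346). The seam mouth corners are at c1 (126,221), (151,270), (661,198) and (656,222). In c2 the button is at (196,192), the stylus top at (573,362), and the stand-top corners at (446,100), (752,137), (713,425) and (421,392). Next I'll fit poses to these.

```bash
cat > fit.py <<'E'
from h import *
from scipy.optimize import least_squares
np.set_printoptions(precision=2,suppress=True)
s=np.deg2rad(35)
def PR(yaw):
    # panel x up-slope to robot, y right, z out
    B=np.array([[-np.cos(s),0,np.sin(s)],[0,-1,0],[np.sin(s),0,np.cos(s)]])  # rows world, columns panel axes
    return R.from_euler('z',yaw).as_matrix()@B
def center(a): return (a+0.5)
c=load('pan')
P=np.array([[80,125,18],[80,-125,18],[-80,-125,18],[-80,125,18],[18,108,18],[-18,108,18],[7.5,-100,18],[-7.5,-100,18],[-18,80,18],[-7.5,55,18]])
I=np.array([[12,106],[775,50],[686,313],[154,346],[126,221],[151,270],[661,198],[656,222],[217,263],[272,247]],float)
I=(I+.5)/2.35-.5+[100,110]
def f(q,zf=None):
    z=q[3] if len(q)>3 else 95.4
    return (proj(c,P@PR(q[2]).T+[q[0],q[1],z])-I).ravel()
for q0 in ([525,27,0.05],[525,27,.05,95.]):
    r=least_squares(f,q0,loss='soft_l1');print(r.x,np.rad2deg(r.x[2]));print(f(r.x).reshape(-1,2).T)
c=load('sty')
t=lambda X,Y:np.array([(X-390+.5)/4-.5+220,(Y+.5)/4-.5+120])
print('top',hit(c,t(573,362),165),'collar',hit(c,t(582,272),96))
k=np.array([hit(c,t(*p),90) for p in[(446,100),(752,137),(713,425),(421,392)]]);print(k,k.mean(0),np.linalg.norm(k-np.roll(k,1,0),axis=1))
c=load('rec')
t=lambda X,Y:np.array([(X+.5)/3-.5+210,(Y+.5)/3-.5+130])
for z in(55,58,62,66,70):
    print(z,hit(c,t(196,192),z),np.linalg.norm(hit(c,t(143,192),z)-hit(c,t(249,192),z)))
k=np.array([hit(c,t(*p),50) for p in[(48,36),(368,72),(310,428),(22,400)]]);print(k.mean(0),np.linalg.norm(k-np.roll(k,1,0),axis=1), 'ring',hit(c,t(195,178),50))
E
python3 fit.py
```

```text
[519.37  23.38   0.07] 4.026439764137671
[[-1.4   1.06  0.04  0.12 -1.68 -0.26  0.72  0.26  0.11  0.14]
 [-0.21  0.27 -0.2   0.47 -1.37  0.31  0.   -0.19  1.38  0.18]]
[519.79  23.37   0.07  93.76] 4.015521381876272
[[-0.4   0.15 -0.45  0.55 -1.07  0.24  0.2  -0.23  0.48  0.41]
 [-0.08  0.6  -0.43  0.15 -1.49  0.09 -0.03 -0.28  1.18  0.02]]
top [ 433.81 -358.66  165.  ] collar [ 433.52 -358.66   96.  ]
[[ 392.37 -391.18   90.  ]
 [ 401.3  -317.35   90.  ]
 [ 475.88 -325.41   90.  ]
 [ 466.87 -400.3    90.  ]] [ 434.11 -358.56   90.  ] [75.05 74.37 75.02 75.42]
55 [449.02 338.    55.  ] 34.51384711241028
58 [448.17 338.04  58.  ] 34.22040094792184
62 [447.03 338.08  62.  ] 33.82913939527047
66 [445.89 338.13  66.  ] 33.437877842619095
70 [444.75 338.17  70.  ] 33.04661628996773
[468.35 334.65  50.  ] [128.   102.3  127.49 102.02] ring [445.66 337.65  50.  ]
```

Request:
servo_tool:
  deltas:
    - [[-0.003,-0.0027,0.0275],[0,0,0]]
    - [[-0.003,-0.0027,0.0275],[0,0,0]]
    - [[-0.003,-0.0027,0.0275],[0,0,0]]
    - [[-0.003,-0.0027,0.0275],[0,0,0]]
    - [[0,0,0],[0,0,0]]
    - [[0,0,0],[0,0,0]]

```text
time: 4.88
tool_pos: [434.2, -359.9, 186.0]
tcp_rot: [-3.141, 0.001, -3.141]
contact_force: [0.2, -0.1, 0.7]
grip_width: 91.8
finger_force: 0.0
```

```bash
python3 -c "
from h import *
for i in range(3): snap('wrist','x');o=bot.get_obs();print(o['tool_pos'],o['tcp_rot'])"
```

```text
[ 434.16268847 -360.27624369  186.25925068] [-3.13990872e+00  1.70278522e-03 -3.14109711e+00]
[ 434.0823205  -360.41755077  186.2578753 ] [-3.13981207e+00  1.81775313e-03 -3.14137887e+00]
[ 433.9392702  -360.53854005  186.11792738] [-3.13989330e+00  1.70824884e-03  3.14151868e+00]
```

Request:
servo_tool:
  deltas:
    - [[0,0.0017,0.015],[0,0,0]]
    - [[0,0,0.02],[0,0,0]]
    - [[0,0,0.02],[0,0,0]]
    - [[0,0,0.015],[0,0,0]]
    - [[0,0,0.005],[0,0,0]]
    - [[0,0,0],[0,0,0]]
    - [[0,0,0],[0,0,0]]
    - [[0,0,0],[0,0,0]]

```text
time: 6.02
tool_pos: [433.7, -358.9, 110.3]
tcp_rot: [-3.141, 0.001, 3.141]
contact_force: [-0.4, 0.4, 0.1]
grip_width: 92.0
finger_force: 0.0
```

Request:
servo_tool:
  deltas:
    - [[0,0,0],[0,0,0]]
    - [[0,0,0],[0,0,0]]
    - [[0,0,0],[0,0,0]]
    - [[0,0,0],[0,0,0]]
    - [[0,0,0],[0,0,0]]
    - [[0,0,0],[0,0,0]]
    - [[0,0,0],[0,0,0]]
    - [[0,0,0],[0,0,0]]
  fingers: 0

```text
time: 7.02
tool_pos: [433.4, -358.6, 109.6]
tcp_rot: [3.141, -0.0, 3.141]
contact_force: [1.4, -0.2, -1.3]
grip_width: 23.5
finger_force: 30.0
```

```bash
python3 -c "
from h import *
for i in range(3): snap('wrist','grip');o=bot.get_obs();print(o['tool_pos'],o['tcp_rot'],o['contact_force'],o['grip_width'],o['finger_force'])"
```

```text
[ 433.39884327 -358.62822039  109.64720617] [ 3.14139455e+00 -4.94793019e-05  3.14112694e+00] [-0.52709726  0.72383835  0.39609003] 23.523224826270678 29.99715954065323
[ 433.41102114 -358.64691137  109.64660102] [ 3.14141649e+00 -3.07959144e-05  3.14113096e+00] [-0.07470942 -0.34179077  0.0063863 ] 23.59213996374431 29.99718725681305
[ 433.41545745 -358.6592029   109.65805239] [3.14143945e+00 9.05272159e-06 3.14110371e+00] [0.2452431  0.11567615 0.22713999] 23.441738291721343 29.997178316116333
```

```bash
cat > plan.py <<'E'
from h import *
np.set_printoptions(precision=2,suppress=True)
s=np.deg2rad(35)
yaw=np.deg2rad(4.02); B=np.array([[-np.cos(s),0,np.sin(s)],[0,-1,0],[np.sin(s),0,np.cos(s)]])
PRm=R.from_euler('z',yaw).as_matrix()@B
O=np.array([519.6,23.4,94.7])
TR=PRm@np.diag([1,-1,-1])
def tcp(p,L=94.65): return O+PRm@(np.array(p,float)+[0,0,L])
def where(L=94.65):
    for i in range(2):
        o=bot.get_obs()
        if i==0: bot.capture('top')
    T=rot(o['tcp_rot']); tip=o['tool_pos']+T[:,2]*L
    print('t',o['time'],'tcp',o['tool_pos'],'tip in panel',PRm.T@(tip-O),'rot err deg',np.rad2deg(R.from_matrix(T.T@TR).as_rotvec()),'F tool',T.T@o['contact_force'],'q',o['joint_positions'])
E
python3 -c "
from plan import *
print(R.from_matrix(TR).as_euler('xyz'))
for p in[(0,92,80),(0,92,30),(0,92,0),(0,-91,0)]: print(p,tcp(p), PRm@p+O)"
```

```text
[-3.14 -0.61 -3.07]
(0, 92, 80) [625.98 -61.35 237.76] [571.82 -65.16 160.23]
(0, 92, 30) [597.37 -63.36 196.81] [543.21 -67.17 119.27]
(0, 92, 0) [580.21 -64.57 172.23] [526.05 -68.37  94.7 ]
(0, -91, 0) [567.38 117.98 172.23] [513.22 114.18  94.7 ]
```

Request:
servo_tool:
  deltas:
    - [[0,0,-0.01],[0,0,0]]
    - [[0,0,-0.03],[0,0,0]]
    - [[0,0,-0.04],[0,0,0]]
    - [[0,0,-0.04],[0,0,0]]
    - [[0,0,-0.04],[0,0,0]]
    - [[0,0,-0.03],[0,0,-4]]
    - [[-0.02,0.03,0],[0,8.75,0]]
    - [[0,0.03,0],[0,8.75,0]]
    - [[0,0.03,0],[0,8.75,0]]
    - [[0,0.03,0],[0,8.75,0]]
    - [[0,0,0],[0,0,0]]
    - [[0,0,0],[0,0,0]]

```text
time: 8.68
tool_pos: [445.3, -238.0, 300.0]
tcp_rot: [-3.141, -0.609, -3.072]
contact_force: [0.9, -0.1, -1.5]
grip_width: 23.5
finger_force: 30.0
```

```bash
python3 -c "
from plan import *
where();o=bot.get_obs();print('tool delta to (0,92,80):',TR.T@(tcp((0,92,80))-o['tool_pos']))"
```

```text
t 8.725 tcp [ 444.95 -238.32  300.38] tip in panel [193.77 255.82  20.6 ] rot err deg [ 0.01  0.14 -0.11] F tool [-0.95  0.84  0.78] q [-0.46  0.6   1.05 -0.32  2.01 -2.16]
tool delta to (0,92,80): [-194.    163.84  -59.4 ]
```

Request:
servo_tool:
  deltas:
    - [[-0.0277,0.0234,-0.0085],[0,0,0]]
    - [[-0.0277,0.0234,-0.0085],[0,0,0]]
    - [[-0.0277,0.0234,-0.0085],[0,0,0]]
    - [[-0.0277,0.0234,-0.0085],[0,0,0]]
    - [[-0.0277,0.0234,-0.0085],[0,0,0]]
    - [[-0.0277,0.0234,-0.0085],[0,0,0]]
    - [[-0.0277,0.0234,-0.0085],[0,0,0]]
    - [[0,0,0.02],[0,0,0]]
    - [[0,0,0.02],[0,0,0]]
    - [[0,0,0.01],[0,0,0]]
    - [[0,0,0],[0,0,0]]
    - [[0,0,0],[0,0,0]]
    - [[0,0,0],[0,0,0]]

```text
time: 10.35
tool_pos: [598.0, -63.2, 196.9]
tcp_rot: [-3.141, -0.609, -3.073]
contact_force: [-0.2, 1.0, -1.1]
grip_width: 23.7
finger_force: 30.0
```

```bash
python3 -c "
from plan import *
where()
c,im=snap('wrist','hov');print(proj(c,np.array([[0,92,0],[0,-91,0],[-18,108,18],[7.5,-100,18],[-7.5,-100,18]])@PRm.T+O))
cv2.imwrite('pics/hov2.png',cv2.resize(im,(800,600)))"
```

```text
t 10.4 tcp [597.92 -63.06 196.7 ] tip in panel [-0.65 91.69 30.24] rot err deg [ 0.03  0.07 -0.06] F tool [-0.49 -0.53  1.34] q [-0.16  0.92  0.72 -0.15  2.09 -1.84]
[[278.22 196.67]
 [511.26 196.16]
 [257.09 226.34]
 [539.98 193.23]
 [535.66 212.58]]
```

View pics/hov2.png

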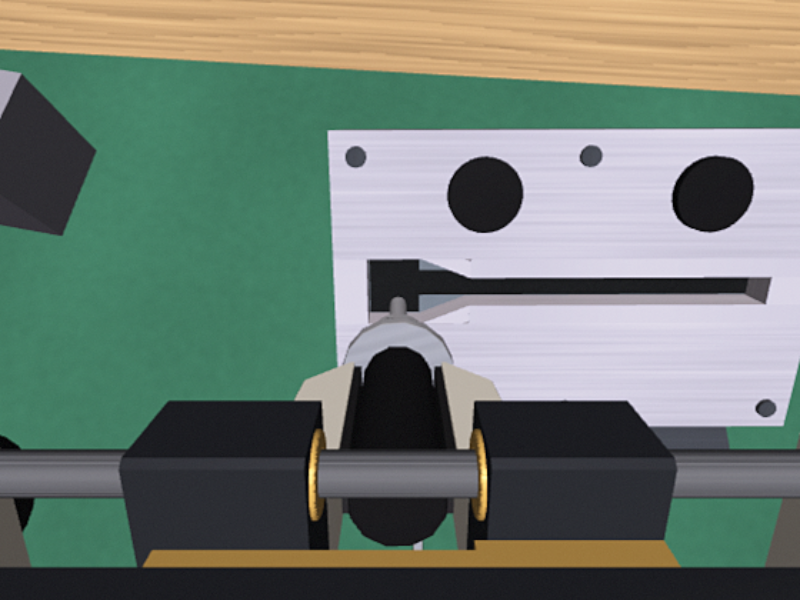

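The hover view shows the nose tip at about (398,298), over the wide end of the seam. The predicted mouth corners match the picture to within 3 px. Next I'll descend in small steps.

Request:
servo_tool:
  deltas:
    - [[0.0006,0,0.008],[0,0,0]]
    - [[0,0,0.008],[0,0,0]]
    - [[0,0,0.006],[0,0,0]]
    - [[0,0,0.004],[0,0,0]]
    - [[0,0,0.001],[0,0,0]]
    - [[0,0,0],[0,0,0]]
    - [[0,0,0],[0,0,0]]

```text
time: 11.32
tool_pos: [581.8, -63.9, 174.6]
tcp_rot: [-3.142, -0.61, -3.072]
contact_force: [-0.6, 0.1, -2.1]
grip_width: 23.3
finger_force: 30.0
```

```bash
python3 -c "
from plan import *
c=load('hov');T=c[2];
# tip prediction from camera offset in tool
o=bot.get_obs();Rt=rot(o['tcp_rot']);cw=cam('wrist');print('tip px*1.43',proj(cw,o['tool_pos']+Rt[:,2]*94.65)*800/560)
where()"
```

```text
tip px*1.43 [[398.1  299.41]]
t 11.375 tcp [581.81 -63.93 174.63] tip in panel [-0.02 91.43  2.91] rot err deg [ 0.03  0.03 -0.04] F tool [-0.63  0.36  1.48] q [-0.17  0.89  0.84 -0.15  2.01 -1.83]
```

Request:
servo_tool:
  deltas:
    - [[0,0,0.0005],[0,0,0]]
    - [[0,0,0.0005],[0,0,0]]
    - [[0,0,0.0005],[0,0,0]]
    - [[0,0,0],[0,0,0]]

```text
time: 11.88
tool_pos: [580.8, -64.0, 173.3]
tcp_rot: [3.142, -0.611, -3.072]
contact_force: [-0.2, 0.4, -1.4]
grip_width: 23.4
finger_force: 30.0
```

Request:
servo_tool:
  deltas:
    - [[0,0,0.0005],[0,0,0]]
    - [[0,0,0],[0,0,0]]

```text
time: 12.12
tool_pos: [580.5, -64.0, 172.8]
tcp_rot: [3.141, -0.611, -3.072]
contact_force: [-0.6, 0.1, -2.1]
grip_width: 23.6
finger_force: 30.0
```

Request:
servo_tool:
  deltas:
    - [[0,0,0.0005],[0,0,0]]
    - [[0,0,0],[0,0,0]]

```text
time: 12.38
tool_pos: [580.2, -64.0, 172.4]
tcp_rot: [3.141, -0.611, -3.072]
contact_force: [0.1, -0.1, -1.7]
grip_width: 23.7
finger_force: 30.0
```

```bash
python3 -c "
from plan import *
where()"
```

```text
t 12.425 tcp [580.23 -64.04 172.44] tip in panel [ 0.07 91.42  0.21] rot err deg [ 0.03  0.   -0.04] F tool [-0.56 -0.2   1.31] q [-0.17  0.89  0.85 -0.15  2.   -1.83]
```

No contact yet, so I'll keep probing for the floor.

Request:
servo_tool:
  deltas:
    - [[0,0,0.0005],[0,0,0]]
    - [[0,0,0],[0,0,0]]

```text
time: 12.68
tool_pos: [580.0, -64.0, 172.2]
tcp_rot: [-3.142, -0.61, -3.072]
contact_force: [0.5, -0.2, -1.1]
grip_width: 23.4
finger_force: 30.0
```

Request:
servo_tool:
  deltas:
    - [[0,0,0.0005],[0,0,0]]
    - [[0,0,0],[0,0,0]]

```text
time: 12.92
tool_pos: [579.9, -64.1, 172.0]
tcp_rot: [-3.141, -0.61, -3.072]
contact_force: [2.0, 0.8, 2.5]
grip_width: 23.4
finger_force: 30.0
```

```bash
python3 -c "
from plan import *
where()"
```

```text
t 12.975 tcp [579.88 -64.06 172.03] tip in panel [ 0.03 91.44 -0.33] rot err deg [ 0.02  0.06 -0.04] F tool [-0.27  0.42 -2.58] q [-0.17  0.89  0.85 -0.15  2.   -1.83]
```

Request:
servo_tool:
  deltas:
    - [[0,-0.0015,-0.0002],[0,0,0]]
    - [[0,0,0],[0,0,0]]

```text
time: 13.22
tool_pos: [580.0, -65.3, 172.0]
tcp_rot: [3.141, -0.61, -3.072]
contact_force: [2.9, 2.4, 2.7]
grip_width: 23.6
finger_force: 30.0
```

Request:
servo_tool:
  deltas:
    - [[0,0.00375,0],[0,0,0]]
    - [[0,0.00375,0],[0,0,0]]
    - [[0,0.00375,0],[0,0,0]]
    - [[0,0.00375,0],[0,0,0]]
    - [[0,0.00375,0],[0,0,0]]
    - [[0,0.00375,0],[0,0,0]]
    - [[0,0.00375,0],[0,0,0]]
    - [[0,0.00375,0],[0,0,0]]

```text
time: 14.22
tool_pos: [577.9, -35.8, 171.9]
tcp_rot: [-3.141, -0.61, -3.073]
contact_force: [3.2, -4.7, 3.2]
grip_width: 23.5
finger_force: 30.0
```

```bash
python3 -c "
from plan import *
where()"
```

```text
t 14.275 tcp [577.81 -35.1  171.9 ] tip in panel [ 0.05 62.42 -0.46] rot err deg [ 0.01  0.01 -0.03] F tool [-0.84 -0.94 -4.05] q [-0.13  0.88  0.87 -0.13  1.99 -1.79]
```

Request:
servo_tool:
  deltas:
    - [[0,0.00375,-0.0002],[0,0,0]]
    - [[0,0.00375,0],[0,0,0]]
    - [[0,0.00375,0],[0,0,0]]
    - [[0,0.00375,0],[0,0,0]]
    - [[0,0.00375,0],[0,0,0]]
    - [[0,0.00375,0],[0,0,0]]
    - [[0,0.00375,0],[0,0,0]]
    - [[0,0.00375,0],[0,0,0]]

```text
time: 15.28
tool_pos: [575.8, -5.4, 171.9]
tcp_rot: [3.141, -0.611, -3.072]
contact_force: [1.6, -2.1, 1.7]
grip_width: 23.8
finger_force: 30.0
```

Request:
servo_tool:
  deltas:
    - [[0,0.00375,0],[0,0,0]]
    - [[0,0.00375,0],[0,0,0]]
    - [[0,0.00375,0],[0,0,0]]
    - [[0,0.00375,0],[0,0,0]]
    - [[0,0.00375,0],[0,0,0]]
    - [[0,0.00375,0],[0,0,0]]
    - [[0,0.00375,0],[0,0,0]]
    - [[0,0.00375,0],[0,0,0]]
    - [[0,0.00375,0],[0,0,0]]
    - [[0,0.00375,0],[0,0,0]]

```text
time: 16.52
tool_pos: [573.2, 32.0, 171.9]
tcp_rot: [3.141, -0.611, -3.072]
contact_force: [1.9, -1.9, 0.5]
grip_width: 23.3
finger_force: 30.0
```

```bash
python3 -c "
from plan import *
where()"
```

```text
t 16.575 tcp [573.13  32.62 171.94] tip in panel [ 0.04 -5.53 -0.38] rot err deg [ 0.05 -0.01  0.01] F tool [-1.31 -0.21 -1.81] q [-0.04  0.87  0.88 -0.07  1.99 -1.69]
```

Request:
servo_tool:
  deltas:
    - [[0,0.00375,0],[0,0,0]]
    - [[0,0.00375,0],[0,0,0]]
    - [[0,0.00375,0],[0,0,0]]
    - [[0,0.00375,0],[0,0,0]]
    - [[0,0.00375,0],[0,0,0]]
    - [[0,0.00375,0],[0,0,0]]
    - [[0,0.00375,0],[0,0,0]]
    - [[0,0.00375,0],[0,0,0]]
    - [[0,0.00375,0],[0,0,0]]
    - [[0,0.00375,0],[0,0,0]]
    - [[0,0.00375,0],[0,0,0]]
    - [[0,0.00375,0],[0,0,0]]

```text
time: 18.08
tool_pos: [570.1, 76.9, 171.9]
tcp_rot: [3.141, -0.611, -3.072]
contact_force: [1.2, -0.5, -0.6]
grip_width: 23.6
finger_force: 30.0
```

```bash
python3 -c "
from plan import *
where()"
```

```text
t 18.125 tcp [570.02  77.44 171.94] tip in panel [  0.01 -50.44  -0.36] rot err deg [ 0.04 -0.   -0.  ] F tool [-1.38  0.1  -0.37] q [ 0.02  0.88  0.88 -0.03  2.   -1.63]
```

Request:
servo_tool:
  deltas:
    - [[0,0.00375,0.0002],[0,0,0]]
    - [[0,0.00375,0],[0,0,0]]
    - [[0,0.00375,0],[0,0,0]]
    - [[0,0.00375,0],[0,0,0]]
    - [[0,0.00375,0],[0,0,0]]
    - [[0,0.00375,0],[0,0,0]]
    - [[0,0.00375,0],[0,0,0]]
    - [[0,0.00375,0],[0,0,0]]
    - [[0,0.00375,0],[0,0,0]]
    - [[0,0.00375,0],[0,0,0]]
    - [[0,0.00375,0],[0,0,0]]
    - [[0,0,0],[0,0,0]]
    - [[0,0,0],[0,0,0]]

```text
time: 19.75
tool_pos: [567.1, 118.3, 171.8]
tcp_rot: [3.14, -0.611, -3.071]
contact_force: [2.0, 2.2, 0.9]
grip_width: 23.3
finger_force: 30.0
```

```bash
python3 -c "
from plan import *
where()"
```

```text
t 19.8 tcp [567.09 118.19 171.81] tip in panel [ -0.02 -91.34  -0.5 ] rot err deg [0.07 0.   0.  ] F tool [-0.41 -0.05 -1.  ] q [ 0.07  0.88  0.86  0.    2.01 -1.57]
```

Request:
servo_tool:
  deltas:
    - [[0,0,-0.005],[0,0,0]]
    - [[0,0,-0.02],[0,0,0]]
    - [[0,0,-0.035],[0,0,0]]
    - [[0,0,-0.035],[0,0,0]]
    - [[0,0,-0.025],[0,0,0]]
    - [[0.008,-0.023,0.006],[0,0,0]]
    - [[0.016,-0.046,0.012],[0,0,0]]
    - [[0.016,-0.046,0.012],[0,0,0]]
    - [[0.016,-0.046,0.012],[0,0,0]]
    - [[0.016,-0.046,0.012],[0,0,0]]
    - [[0.016,-0.046,0.012],[0,0,0]]
    - [[0.016,-0.046,0.012],[0,0,0]]
    - [[0.016,-0.046,0.012],[0,0,0]]
    - [[0.016,-0.046,0.012],[0,0,0]]
    - [[0.016,-0.046,0.012],[0,0,0]]
    - [[0.008,-0.023,0.006],[0,0,0]]

```text
time: 21.8
tool_pos: [466.9, -352.4, 263.4]
tcp_rot: [3.141, -0.611, -3.075]
contact_force: [-0.1, 0.5, -0.6]
grip_width: 23.6
finger_force: 30.0
```

Request:
servo_tool:
  deltas:
    - [[0,0,0],[0,-8.75,0]]
    - [[0,0,0],[0,-8.75,0]]
    - [[0,0,0],[0,-8.75,0]]
    - [[0,0,0],[0,-8.75,0]]
    - [[0,0,0],[0,0,4]]
    - [[0,0,0],[0,0,0]]
    - [[0,0,0],[0,0,0]]

```text
time: 22.68
tool_pos: [468.7, -349.8, 263.4]
tcp_rot: [3.141, -0.001, -3.14]
contact_force: [-0.2, 0.1, -1.9]
grip_width: 23.5
finger_force: 30.0
```

```bash
python3 -c "
from plan import *
bot.capture('top');o=bot.get_obs();T=rot(o['tcp_rot']);H=np.array([433.4,-358.65,109.65])
print(o['time'],o['tool_pos'],T.T@(H-o['tool_pos']),'rot',np.rad2deg(R.from_matrix(T.T@rot([3.14142,0,3.1411])).as_rotvec()))
# stylus still where it was along the grip?
c,im=snap('wrist','back');cv2.imwrite('pics/back2.png',np.hstack([cv2.imread('pics/grip.png'),im])[:, :, :][:,:,:][40:420])
im2=cv2.imread('pics/back2.png');cv2.imwrite('pics/back2.png',cv2.resize(im2,(800,int(800*im2.shape[0]/im2.shape[1]))))"
```

```text
22.725 [ 468.74 -349.85  263.26] [ 35.27  -8.84 153.63] rot [ 0.02 -0.03  0.12]
```

View pics/back2.png

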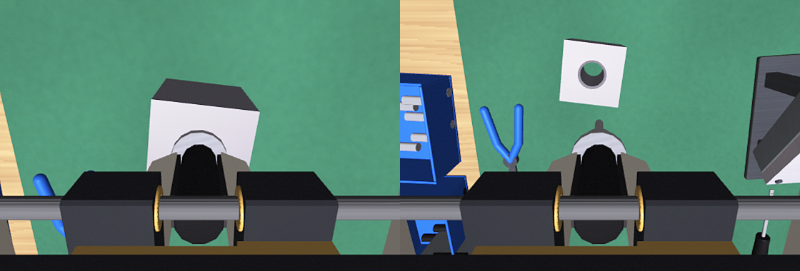

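The stylus sits in the grip as it did before, with the collar at the same place, and the empty hole is visible at (592,75). I'll move above home and fine-align.

Request:
servo_tool:
  deltas:
    - [[0.0153,-0.0038,0.013],[0,0,0]]
    - [[0.02,-0.005,0.02],[0,0,0]]
    - [[0,0,0.018],[0,0,0]]
    - [[0,0,0],[0,0,0]]
    - [[0,0,0],[0,0,0]]
    - [[0,0,0],[0,0,0]]
    - [[0,0,0],[0,0,0]]

```text
time: 23.65
tool_pos: [433.3, -359.1, 213.1]
tcp_rot: [-3.141, 0.001, 3.142]
contact_force: [-0.9, 0.9, -1.8]
grip_width: 23.4
finger_force: 30.0
```

```bash
cat > home.py <<'E'
from plan import *
bot.capture('top');o=bot.get_obs();T=rot(o['tcp_rot']);H=np.array([433.4,-358.65,109.65])
print(o['time'],o['tool_pos'],T.T@(H-o['tool_pos']),o['contact_force'],'rot',np.rad2deg(R.from_matrix(T.T@rot([3.14142,0,3.1411])).as_rotvec()))
E
python3 home.py
```

```text
23.7 [ 433.2  -359.06  212.96] [ -0.15   0.46 103.31] [ 0.36  1.31 -1.77] rot [-0.04  0.03  0.02]
```

Request:
servo_tool:
  deltas:
    - [[0,0.0004,0.01],[0,0,0]]
    - [[0,0,0.012],[0,0,0]]
    - [[0,0,0.012],[0,0,0]]
    - [[0,0,0.012],[0,0,0]]
    - [[0,0,0.01],[0,0,0]]
    - [[0,0,0],[0,0,0]]

```text
time: 24.45
tool_pos: [432.6, -358.2, 155.5]
tcp_rot: [3.14, -0.001, 3.141]
contact_force: [0.4, 0.4, -1.9]
grip_width: 23.2
finger_force: 30.0
```

Request:
servo_tool:
  deltas:
    - [[0,0,0.01],[0,0,0]]
    - [[0,0,0.01],[0,0,0]]
    - [[0,0,0.01],[0,0,0]]
    - [[0,0,0.008],[0,0,0]]
    - [[0,0,0.005],[0,0,0]]
    - [[0,0,0.002],[0,0,0]]
    - [[0,0,0],[0,0,0]]
    - [[0,0,0],[0,0,0]]

```text
time: 25.45
tool_pos: [433.1, -358.7, 111.9]
tcp_rot: [-3.141, 0.0, 3.141]
contact_force: [0.6, -0.6, -1.5]
grip_width: 23.5
finger_force: 30.0
```

```bash
python3 home.py
```

```text
25.5 [ 433.1  -358.7   111.85] [-0.3   0.05  2.2 ] [-0.06  0.13 -0.98] rot [-0.03  0.03  0.  ]
```

Request:
servo_tool:
  deltas:
    - [[0,0,0.001],[0,0,0]]
    - [[0,0,0.001],[0,0,0]]
    - [[0,0,0.0004],[0,0,0]]
    - [[0,0,0],[0,0,0]]

```text
time: 26.0
tool_pos: [433.0, -358.6, 109.6]
tcp_rot: [-3.141, 0.0, 3.141]
contact_force: [-1.7, 1.8, 4.5]
grip_width: 23.5
finger_force: 30.0
```

```bash
python3 home.py
```

```text
26.05 [ 433.03 -358.63  109.6 ] [-0.37 -0.02 -0.05] [-1.39  1.27  5.64] rot [-0.02  0.02  0.  ]
```

The collar is seated, with about 6 N of contact. I'll release.

Request:
servo_tool:
  deltas:
    - [[0,0,0],[0,0,0]]
    - [[0,0,0],[0,0,0]]
    - [[0,0,0],[0,0,0]]
    - [[0,0,0],[0,0,0]]
    - [[0,0,0],[0,0,0]]
    - [[0,0,0],[0,0,0]]
    - [[0,0,0],[0,0,0]]
    - [[0,0,0],[0,0,0]]
  fingers: 1

```text
time: 27.05
tool_pos: [433.0, -358.6, 109.1]
tcp_rot: [3.142, 0.0, 3.141]
contact_force: [-1.1, 0.4, -0.5]
grip_width: 91.2
finger_force: 0.0
```

Request:
servo_tool:
  deltas:
    - [[0,0,-0.01],[0,0,0]]
    - [[0,0,-0.03],[0,0,0]]
    - [[0,0,-0.04],[0,0,0]]
    - [[0,0,-0.04],[0,0,0]]
    - [[0,0,-0.04],[0,0,0]]
    - [[0,0,-0.025],[0,0,0]]
    - [[0,0,0],[0,0,0]]
    - [[0,0,0],[0,0,0]]

```text
time: 28.05
tool_pos: [432.6, -358.2, 293.2]
tcp_rot: [3.14, -0.001, 3.141]
contact_force: [-0.0, 0.1, -0.5]
grip_width: 91.6
finger_force: 0.0
```

```bash
python3 -c "
from h import *
c,im=snap('wrist','after');print(bot.get_obs()['tool_pos'])
print(proj(c,np.array([[433.8,-358.65,165],[433.8,-358.65,96],[433.8,-358.65,90]])))
cv2.imwrite('pics/after2.png',cv2.resize(im[90:290,180:380],(600,600)))"
```

```text
[ 432.52624643 -358.16026116  292.82644878]
[[278.03891416 198.06832295]
 [278.03408551 177.82091365]
 [278.03374667 176.40008812]]
```

View pics/after2.png

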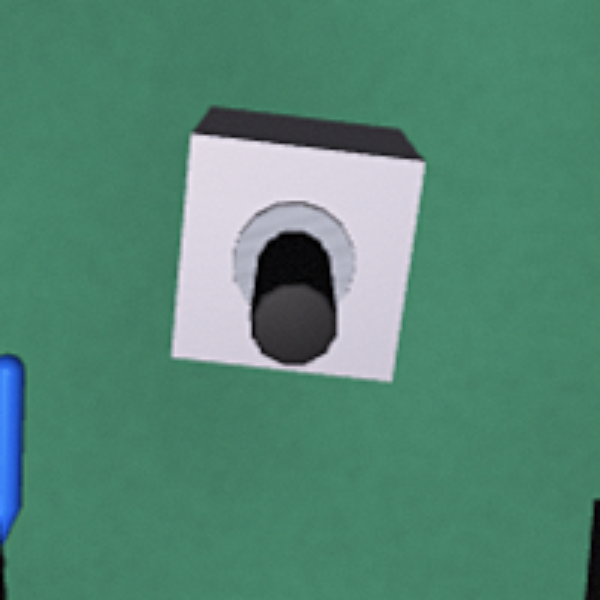

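The stylus is home: its top is at crop (294,324), which is (278,198) in the full image, exactly as predicted for z = 165. Now to the recorder with the fingers shut.

Request:
servo_tool:
  deltas:
    - [[0,0.02,0],[0,0,0]]
    - [[-0.001,0.04,0],[0,0,0]]
    - [[-0.001,0.048,0],[0,0,0]]
    - [[-0.001,0.048,0],[0,0,0]]
    - [[-0.001,0.048,0],[0,0,0]]
    - [[-0.001,0.048,0],[0,0,0]]
    - [[-0.001,0.048,0],[0,0,0]]
    - [[-0.001,0.048,0],[0,0,0]]
    - [[-0.001,0.048,0],[0,0,0]]
    - [[-0.001,0.048,0],[0,0,0]]
    - [[-0.001,0.048,0],[0,0,0]]
    - [[-0.001,0.048,0],[0,0,0]]
    - [[-0.001,0.048,0.02],[0,0,0]]
    - [[-0.001,0.048,0.03],[0,0,0]]
    - [[-0.001,0.04,0.04],[0,0,0]]
    - [[-0.001,0.02,0.05],[0,0,0]]
    - [[0,0,0.04],[0,0,0]]
    - [[0,0,0],[0,0,0]]
    - [[0,0,0],[0,0,0]]
    - [[0,0,0],[0,0,0]]
  fingers: 0

```text
time: 30.6
tool_pos: [449.2, 337.8, 116.4]
tcp_rot: [3.14, 0.003, 3.141]
contact_force: [-0.4, -0.3, -0.4]
grip_width: 0.4
finger_force: 0.0
```

```bash
python3 -c "
from plan import *
bot.capture('top');o=bot.get_obs();print(o['time'],o['tool_pos'],np.array([447.6,338.0,0])-o['tool_pos'],o['contact_force'],o['grip_width'])"
```

```text
30.65 [449.14 337.72 116.18] [  -1.54    0.28 -116.18] [-0.08  0.37 -0.09] 0.7198667864530744
```

Descending: x by -1.5 mm, then down to z ≈ 66, then feeling for the button.

Request:
servo_tool:
  deltas:
    - [[0.001,0,0.02],[0,0,0]]
    - [[0,0,0.015],[0,0,0]]
    - [[0,0,0.01],[0,0,0]]
    - [[0,0,0.004],[0,0,0]]
    - [[0,0,0],[0,0,0]]
    - [[0,0,0],[0,0,0]]

```text
time: 31.4
tool_pos: [447.4, 337.3, 66.2]
tcp_rot: [-3.142, 0.0, 3.141]
contact_force: [-3.1, -1.5, 8.6]
grip_width: 0.6
finger_force: 3.7
```

Request:
servo_tool:
  deltas:
    - [[0,0,0.002],[0,0,0]]
    - [[0,0,0.002],[0,0,0]]
    - [[0,0,0],[0,0,0]]

```text
time: 31.78
tool_pos: [447.6, 337.4, 65.6]
tcp_rot: [3.141, 0.002, 3.141]
contact_force: [-10.8, -7.4, 33.4]
grip_width: 0.5
finger_force: 17.1
```

Request:
servo_tool:
  deltas:
    - [[0,0,0.002],[0,0,0]]
    - [[0,0,0.001],[0,0,0]]
    - [[0,0,0],[0,0,0]]

```text
time: 32.15
tool_pos: [447.7, 337.4, 65.2]
tcp_rot: [3.14, 0.004, -3.142]
contact_force: [-16.6, -12.3, 53.8]
grip_width: 0.5
finger_force: 27.1
```

It's stiff below z = 66. I'll back off and find where the spring starts, to tell whether the button is at the bottom of its travel.

Request:
servo_tool:
  deltas:
    - [[0,0,-0.004],[0,0,0]]
    - [[0,0,-0.003],[0,0,0]]
    - [[0,0,0],[0,0,0]]

```text
time: 32.52
tool_pos: [447.4, 337.4, 66.3]
tcp_rot: [3.141, 0.001, 3.141]
contact_force: [-1.9, -1.7, 6.1]
grip_width: 0.6
finger_force: 3.1
```

Request:
servo_tool:
  deltas:
    - [[0,0,-0.002],[0,0,0]]
    - [[0,0,0],[0,0,0]]

```text
time: 32.78
tool_pos: [447.4, 337.4, 67.4]
tcp_rot: [3.142, 0.0, 3.141]
contact_force: [-2.0, -1.9, 4.5]
grip_width: 0.4
finger_force: 2.1
```

Request:
servo_tool:
  deltas:
    - [[0,0,-0.003],[0,0,0]]
    - [[0,0,0],[0,0,0]]

```text
time: 33.02
tool_pos: [447.5, 337.4, 70.3]
tcp_rot: [3.141, 0.0, 3.141]
contact_force: [-0.2, -1.3, 2.6]
grip_width: 0.2
finger_force: 1.5
```

Request:
servo_tool:
  deltas:
    - [[0,0,-0.004],[0,0,0]]
    - [[0,0,0],[0,0,0]]

```text
time: 33.28
tool_pos: [447.4, 337.7, 74.3]
tcp_rot: [3.141, 0.0, 3.141]
contact_force: [1.1, 1.1, 1.4]
grip_width: 0.5
finger_force: 0.7
```

The force fades smoothly from about 5 N at z = 66.3 to about 1 N (noise) by z = 74.3. So the button was fully down over its 8 mm travel and has come back up. I'll retreat and take a last look.

Request:
servo_tool:
  deltas:
    - [[0,0,-0.02],[0,0,0]]
    - [[0,0,-0.04],[0,0,0]]
    - [[0,0,-0.04],[0,0,0]]
    - [[0,0,-0.04],[0,0,0]]
    - [[0,0,0],[0,0,0]]
    - [[0,0,0],[0,0,0]]
    - [[0,0,0],[0,0,0]]

```text
time: 34.15
tool_pos: [446.6, 337.0, 212.6]
tcp_rot: [-3.14, -0.003, 3.141]
contact_force: [-0.5, 0.4, 0.0]
grip_width: 0.5
finger_force: 0.0
```

```bash
python3 -c "
from h import *
snap('scene','end');print(bot.get_obs()['tool_pos'])"
```

```text
[446.72128452 337.09654939 212.70456223]
```

View pics/end.png

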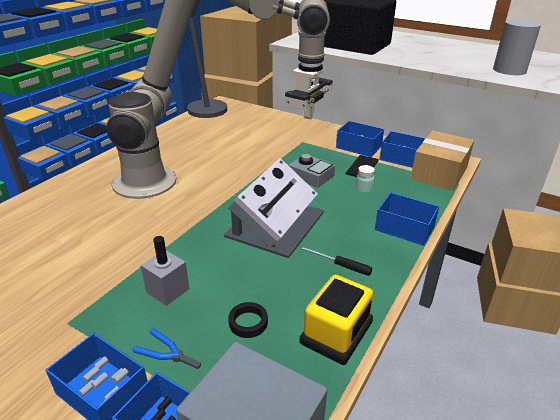

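The stylus is home at (160,250), the other things on the bench haven't moved, and the gripper is clear above the recorder.

```bash
python3 -c "
from plant import bot
print(bot.close_job())"
```

```text
the job is handed in; nothing more can be done
None
```

The job is handed in at about 34 s: the seam was traced from the wide end to the narrow end, the stylus is back in its stand, and the button was then pressed fully down and released; that press peaked at about 57 N at the fingertips, over the 40 N figure set for the arm and gripper body and under the 120 N wrist limit.

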